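Moisture reading on a timber sample

TASK

Take a moisture reading on the timber sample: first slide the meter's density slider along its track until it is level with the pointed nose of the little dark steel clip on the console's edge and leave it there. Then lift the probe out of its dock and hold it upright with its spring tip inside the small pencilled ring on the sample (not the bare cross), pressed lightly so that the tip is pushed about half way in, without shoving the sample along or disturbing the other things. Finish while still holding the probe there; do not let go of it.

Things in the scene. Friction and masses are not known exactly. Their poses are not given: they have to be found in the camera images.
- console: moisture meter console, grey flat box 110 (x) x 190 (y) x 38 mm high, fixed to the bench. Origin at the centre of its underside, z up; the slider's track runs along its y axis down the middle (x = 0) of the top.
- slider (a joint): position of the slider along the track, m, 0 to 0.10, growing toward the console's +y; 0.05 is the middle of the console. It takes about 2 N to move and stays where it is left.
- slider_top (a point): centre of the top face of the slider cap: black upright block 24 mm (console x) x 18 mm (console y, the sliding direction) x 37 mm high, with a white line across its top; its underside is 40 mm and its top 77 mm above the bench. Axes as the console.
- clip: small flat dark steel clip, 12 mm wide, 2 mm thick, fixed over the console top's long edge on its -x side, its nose pointing along the console's +x at the track; y axis parallel to the track. Origin on the nose's centre line, on the console's top, 41 mm from the track's middle. The slider is set when its centre is at y = 0 in this frame.
- dock: fixed upright aluminium tube 44 mm in diameter on a 68 mm round dark foot, 76 mm high in all; origin at the centre of its underside. The probe hangs upright in it (bore 29 mm) with its collar on the rim.
- probe: loose round hand probe, 132 mm long, 140 g. Origin at the free end of its extended tip (in the dock 16 mm above the bench); z along its axis to the grip end. Tip 8 mm thick up to z = 25 mm, barrel 25 mm thick to 60, collar 40 mm across from 60 to 66, black grip 24 mm thick from 66 to 128 (take it there), cap to 132. Lift it more than 60 mm to leave the dock.
- plunger (a joint): how far the spring tip is pushed into the probe, m: 0 extended, 0.012 fully in. The spring takes 0.5 N per mm (3 N half way).
- probe_tip (a point): the flat-ended free end of the probe's spring tip.
- board: loose timber sample, a planed light board 75 (x) x 170 (y) x 28 mm high, about 0.6 kg; origin at the centre of its underside, z up. Two pencilled crosses are on its top on its centre line: a bare one at y = -45 mm and one with a ring round it at y = +45 mm.
- spot (a point): centre of the ringed cross on the sample's top face; the ring is 21 mm across, 28 mm above the bench.
- sanding_block: bystander: cork sanding block 68 x 110 x 32 mm; leave it alone
- pencil_bench: bystander: green pencil 112 mm long, 7 mm thick; leave it alone
- block_plane: bystander: small block plane 50 x 160 x 46 mm; leave it alone
- caliper: bystander: steel caliper 75 x 202 x 11 mm; leave it alone
Not all that is in view belongs to the job. Leave any pink or red look-alike of the probe alone.

How it is judged:
On the way, in this order (a step that is already met when the one before it is completed fails the run):
1. the slider is level with the clip's nose (y of slider_top in the frame of clip between -0.005 and 0.005 m), for 0.2 s.
2. the probe is lifted clear of its dock in the fingers (contact force between the fingers and probe above 1 N and z of probe_tip in the frame of dock above 0.06 m and contact force between probe and dock below 0.1 N), for 0.1 s.
3. the upright probe presses lightly inside the ring (horizontal distance between probe_tip and spot below 0.006 m and angle between probe's own z axis and vertical below 0.1 rad and value of joint plunger between 0.002 and 0.0105 m and contact force between probe and board between 0.5 and 9 N and contact force between the fingers and probe above 1 N and contact force between probe and dock below 0.1 N and z of probe_tip in the frame of board above 0.023 m and distance of board from where it was at the start of the episode below 0.02 m), for 0.5 s.
At the end, for the whole second after the job is handed in: Slider centre within 5 mm of the clip nose along the track; probe in the fingers, within 0.10 rad of vertical, tip within 6 mm of the ring centre on the sample (inside the ring), pushed in 2 to 10.5 mm with 0.5 to 9 N; clear of the dock; sample within 20 mm of its start (all of step 1 and all of step 3); the arm keeps its last pose, push and grip.
It fails at once if the probe is rammed against the sample (over 20 N) (contact force between probe and board above 20 N).
It fails at once if the sample is shoved by more than 30 mm (distance of board from where it was at the start of the episode above 0.03 m).
It fails at once if another thing on the bench is pushed by more than 30 mm (distance of any of sanding_block, pencil_bench, block_plane, caliper from where it was at the start of the episode above 0.03 m).
It also fails if it takes over 45 s, if anything falls off the work surface, if the arm or the gripper's body presses on something with over 40 N, if the wrist force passes 120 N, or if a joint passes its speed limit or range.

ROBOT

A 6-joint arm with a two-finger parallel gripper is mounted at the origin on a cart in front of the work surface, level with it; the furniture and walls round the work are solid. World frame = base frame: x ahead of the robot, y to its left, z up, the work surface at z = 0. Lengths are in m, angles in rad, forces in N, time in s.
With the tool pointing down it reaches from about 0.25 to 0.725 m from the base axis. Payload 4 kg.
Tool frame: the origin (TCP) lies at the very end of the fingers, on their centre line; the grasp point (between the pads) lies 19 mm behind it; z points along the fingers, y is the line along which they close (so a half turn about z gives the same grasp; the last joint's range is limited). The gripper opens to 85 mm and grips with 20 to 120 N. Pads are 22 mm wide; open, the fingers measure 114 mm over their backs; the gripper's body (76 mm by 85 mm) begins 54 mm behind the grasp point. The pads swing forward as they close: fully open they stand 13 mm farther back than shut.
Start: joints at [1.159, 0.241, 0.005, 1.335, 0, 1.571], TCP at [0.2, 0.458, 0.231] pointing down, gripper open.
Joint ranges: [-2.72, 2.72], [-1.05, 1.87], [-1.09, 1.28], [-1.99, 2.15], [-1.42, 1.44], [-3.14, 3.14]. Speed limits (rad/s): [2.79, 2.79, 3.14, 3.14, 3.14, 3.14].

INTERFACE

Orientations are given as a unit quaternion [x, y, z, w].
In Python, from workcell import bot, vision, workorder, boxes_of gives the robot as it stands.
- The arm moves only by the tool send_rows, never from a script. Its argument "motion" is text: rows parted by semicolons, each of 5 numbers parted by spaces: the closure, from -1 (fully open) to 1 (shut), so that 0 is half open, then the shift along the tool's x, y, z in cm, then the turn about the tool's z in rad. In form: claw x y z twist; .... A call has 1 to 5 rows; each row is the pose to reach, as a shift and turn from the pose commanded when the call began, along the tool's axes at that moment; what a row does not reach only later rows make up. A row lasts 1/10 s, in which the tool goes at most 50 mm and 8.59 degrees, less where a joint would pass 70% of its speed; a pose out of reach is approached as far as the arm can. A call with a gripper value outside its range is refused whole. The fingers move at their own pace and stop on an object; the grip force is fixed at half the most. Time passes only in rows, so rows that repeat a pose let the fingers close. It gives the time, the measured TCP pose, the force, the opening and the grip force at its end, in the units of the state.
- bot.get_obs(): the state, without advancing time (a new reading comes with each control period).
- vision.camera(name): name is "side" or "top"; returns the picture (384x512x3 uint8, red, green, blue); there is no depth.
- vision.camera_model(name): a dict with "fov_y" (degrees; the focal length in pixels is half the picture's height over the tangent of half this angle, whatever the lens; pixels are square), "cx", "cy" (the principal point, pixels), "world_from_camera" (4x4, takes a point from camera to world coordinates). Camera axes: x right, y down, z forward; pixel columns grow to the right and rows downward; lengths in m; the calibration is good to about 2 mm. A picture is of the moment at which its call begins. camera_model takes no time and is no camera call.
- workorder.job_done(): hands the job in; it is judged then, once.
Trained networks look in the newest picture that a camera, given by its name, has taken for a name from the list of things; names that differ only in an ending like _2 or _b are one class to them, and where a whole thing is asked for, a point or a joint stands for the part that bears it (a point fixed in the world has none). Each returns a list of dicts, best first, with "conf" (0 to 1); they miss things now and then, are a little off and sometimes report something else, mostly with a low value. They report only what shows in the picture. A call takes as long as a camera call. They do not tell look-alikes from the thing itself.
- boxes_of(camera, target): "rect" ([centre column, centre row, width, height] in pixels, round what is visible of it).
The state is a dict: "clock": time; "joint_pos": joint angles; "joint_vel": joint speeds; "tau": joint torques, N m; "eef_pos": TCP position; "tool_rot": TCP orientation; "ft_force": force on the tool from outside, world axes, zero at the start; "ft_torque": the same for the moment, N m; "grip_width": finger opening in m; "grasp_force": force on a finger pad.
Only numpy, scipy, OpenCV 4.12 (cv2) and the standard library are available. Lean on these libraries where they do the work, as an engineer would, in place of code of your own. Each camera call takes 0.05 s, during which the arm holds its last target. There are 200 camera calls.

## Working session

There is one attempt and no reset: what is moved stays moved. The work goes in short steps, Python scripts to look and compute and a tool call to move; the robot and the scene stay as the last step left them, time stands still between calls to the robot, and variables do not carry over. Pictures are saved under pics/ and viewed, at most 10 in all, crops included, and the job is handed in when it is done.

Besides the shell and the picture viewer there is one more tool, called after "Request:" in YAML: its name, and indented under it one key for each argument. send_rows: Moves the arm, as the interface text tells. Its arguments: {"type":"object","properties":{"motion":{"type":"string"}},"required":["motion"]}

```bash
mkdir -p pics
cat > h.py <<'E'
from workcell import bot, vision, workorder, boxes_of
import numpy as np, cv2
def snap(c,fn=None):
    im=vision.camera(c)
    if fn: cv2.imwrite('pics/'+fn,im[:,:,::-1])
    return im
def ray(c,u,v):
    m=vision.camera_model(c);f=192/np.tan(np.radians(m['fov_y'])/2)
    T=np.array(m['world_from_camera']);d=T[:3,:3]@np.array([(u-m['cx'])/f,(v-m['cy'])/f,1]);return T[:3,3],d
def at(c,u,v,z):
    o,d=ray(c,u,v);return o+d*(z-o[2])/d[2]
def proj(c,p):
    m=vision.camera_model(c);f=192/np.tan(np.radians(m['fov_y'])/2)
    T=np.linalg.inv(np.array(m['world_from_camera']));q=T[:3,:3]@np.array(p)+T[:3,3]
    return q[:2]/q[2]*f+[m['cx'],m['cy']]
E
python3 - <<'E'
from h import *
np.set_printoptions(precision=4,suppress=True)
a=snap('top');b=snap('side')
cv2.imwrite('pics/t0.png',a[:,:,::-1]);cv2.imwrite('pics/s0.png',b[:,:,::-1])
for c in('top','side'):
    m=vision.camera_model(c);print(c,m['fov_y'],m['cx'],m['cy'],np.array(m['world_from_camera']))
    for t in('console','slider_top','clip','dock','probe','board'):
        print(t,[(np.round(r['rect']),round(r['conf'],2)) for r in boxes_of(c,t)[:3]])
o=bot.get_obs();print(o)
E
```

```text
top 56.3269160163125 251.43081846482673 189.17017802897516 [[-0.0245 -0.9988  0.0426  0.5351]
 [-0.9997  0.0248  0.007   0.0212]
 [-0.0081 -0.0424 -0.9991  1.0148]
 [ 0.      0.      0.      1.    ]]
console [(array([353., 210.,  76.,  58.]), 0.56)]
slider_top [(array([373., 215.,  10.,  11.]), 0.4)]
clip []
dock [(array([265., 190.,  23.,  25.]), 0.73)]
probe [(array([346., 172.,  39.,  29.]), 0.93), (array([208., 198.,  23.,  41.]), 0.81), (array([264., 187.,  13.,  15.]), 0.59)]
board [(array([177., 227.,  65.,  49.]), 0.96), (array([260., 268.,  34.,  42.]), 0.28)]
side 55.2875014091484 255.1651056725657 191.6778384700206 [[ 0.8981 -0.2871  0.3332  0.2647]
 [-0.4394 -0.5519  0.7088 -0.6071]
 [-0.0196 -0.7829 -0.6218  0.6049]
 [ 0.      0.      0.      1.    ]]
console [(array([300., 295.,  85.,  97.]), 0.61)]
slider_top [(array([304., 298.,  21.,  19.]), 0.62)]
clip [(array([272., 278.,  17.,   6.]), 0.63)]
dock [(array([267., 204.,  25.,  32.]), 0.92)]
probe [(array([234., 177.,  48.,  10.]), 0.94), (array([270., 178.,  13.,  34.]), 0.85), (array([345., 266.,  17.,  51.]), 0.64)]
board [(array([197., 170.,  33.,  41.]), 0.76)]
{'clock': 0.7, 'joint_pos': array([1.159 , 0.2405, 0.005 , 1.3352, 0.    , 1.5708]), 'joint_vel': array([-0.0003, -0.0024,  0.001 , -0.0006,  0.0009, -0.0019]), 'tau': array([  0.0014, -37.2079,  25.2641,   0.0009,   0.0001,  -0.    ]), 'eef_pos': array([0.2001, 0.4582, 0.2313]), 'tool_rot': array([ 0.2045,  0.9789,  0.    , -0.    ]), 'ft_force': array([0.0359, 0.1236, 0.2734]), 'ft_torque': array([-0.002 ,  0.0448,  0.0215]), 'grasp_force': 0.0, 'grip_width': 0.08532182006828042}
```

View pics/t0.png

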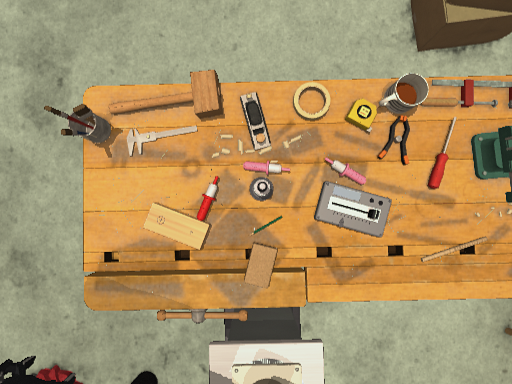

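View pics/s0.png

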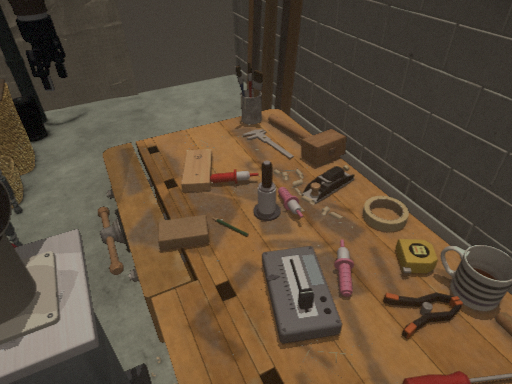

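The top view shows the console at (353,210) with its slider near (373,213), the dock with the probe at (262,188), and the board at (177,226) with a ring near (161,220). The clip shows only in the side view, near (272,278). Next I'll enlarge these areas.

Run:
```python
from h import *
a=cv2.imread('pics/t0.png');b=cv2.imread('pics/s0.png')
c=lambda i,x,y,w,h,s:cv2.resize(i[y:y+h,x:x+w],None,fx=s,fy=s,interpolation=cv2.INTER_CUBIC)
A=c(a,305,170,100,75,4);B=c(b,250,235,100,120,4);C=c(a,135,170,100,90,4)
D=c(b,170,140,100,60,4)
im=np.zeros((600,800,3),np.uint8)
im[:300,:400]=A; im[:480,400:]=B; im[300:600,:400]=C[60:360]
cv2.imwrite('pics/z1.png',im)
```

```text
(no output)
```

View pics/z1.png

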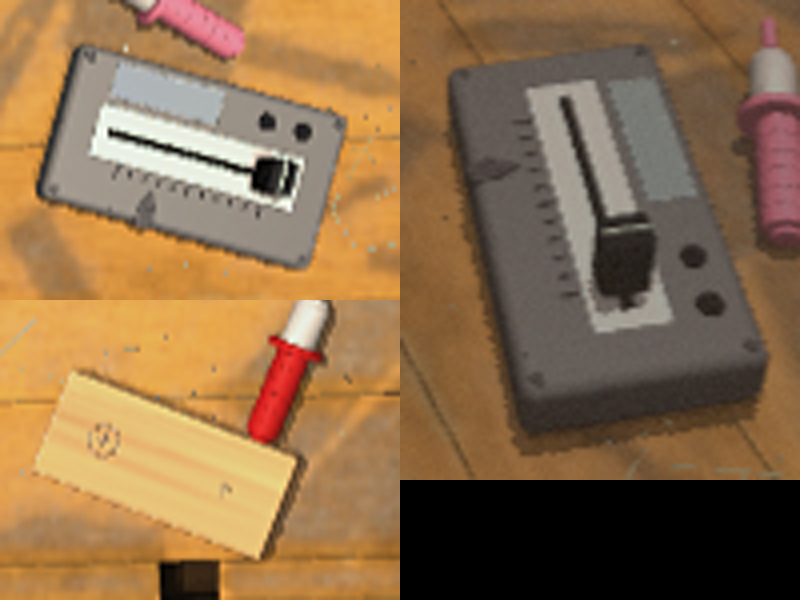

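Top view: the clip nose is at about (342,218) and the slider's white line at (377,214), so the slider must go toward image left. The ring centre is at (161,220). Next I'll work out the positions.

Run:
```python
from h import *
np.set_printoptions(precision=4,suppress=True)
T=lambda x,y,z:at('top',305+x/4,170+y/4,z)
S=lambda x,y,z:at('side',250+(x-400)/4,235+y/4,z)
B=lambda x,y,z:at('top',135+x/4,185+(y-300)/4,z)
cs=[T(85,45,.038),T(345,118,.038),T(305,268,.038),T(40,195,.038)];print('console',cs)
c=np.mean(cs,0); 
y=cs[0]-cs[1]+cs[3]-cs[2]; print('c',c,'yaw',np.arctan2(-y[0],y[1]))
cs=[S(460,72,.038),S(648,48,.038),S(765,358,.038),S(522,405,.038)];c2=np.mean(cs,0);print(cs,c2);y=cs[1]-cs[2]+cs[0]-cs[3]; print('yaw',np.arctan2(-y[0],y[1]))
print('track ends top',T(110,132,.04),T(252,170,.04),'side',S(566,98,.04),S(600,212,.04))
print('clip top',T(149,192,.04),T(147,222,.04),'side',S(518,168,.04),S(470,172,.04))
print('slider',T(290,177,.077),S(627,220,.077))
print('ring',B(104,440,.028),'bare',B(226,489,.028))
bc=[B(75,372,.028),B(300,455,.028),B(263,558,.028),B(36,470,.028)];print('board',np.mean(bc,0),bc)
print('dock: grip top',at('top',261.5,185.5,.148))
d=lambda n,c,i:boxes_of(c,n)[i]['rect']
snap('top');snap('side')
for n,c in(('probe','side'),('probe','top'),('dock','top'),('dock','side')):print(n,c,[np.round(r['rect'],1) for r in boxes_of(c,n)])
a=cv2.imread('pics/t0.png');b=cv2.imread('pics/s0.png')
k=lambda i,x,y,w,h,s:cv2.resize(i[y:y+h,x:x+w],None,fx=s,fy=s,interpolation=cv2.INTER_CUBIC)
im=np.hstack([k(a,240,165,50,50,8),k(b,242,150,50,75,8)[:400]]);im2=np.hstack([k(a,240,165,50,50,8),k(b,242,155,50,50,8)])
cv2.imwrite('pics/z2.png',im2)
```

```text
console [array([ 0.5933, -0.1762,  0.038 ]), array([ 0.5392, -0.3506,  0.038 ]), array([ 0.4387, -0.3195,  0.038 ]), array([ 0.4922, -0.1423,  0.038 ])]
c [ 0.5158 -0.2471  0.038 ] yaw -0.2967526014040341
[array([ 0.4974, -0.1521,  0.038 ]), array([ 0.5921, -0.1819,  0.038 ]), array([ 0.5388, -0.3545,  0.038 ]), array([ 0.4362, -0.3268,  0.038 ])] [ 0.5161 -0.2538  0.038 ]
yaw -0.31833459409117726
track ends top [ 0.5337 -0.1907  0.04  ] [ 0.5056 -0.2857  0.04  ] side [ 0.5359 -0.1933  0.04  ] [ 0.5149 -0.26    0.04  ]
clip top [ 0.4925 -0.2156  0.04  ] [ 0.4723 -0.2136  0.04  ] side [ 0.4933 -0.2205  0.04  ] [ 0.4718 -0.2122  0.04  ]
slider [ 0.5016 -0.2985  0.077 ] [ 0.5067 -0.2915  0.077 ]
ring [0.4985 0.2789 0.028 ] bare [0.463  0.1955 0.028 ]
board [0.4813 0.2349 0.028 ] [array([0.5457, 0.2982, 0.028 ]), array([0.485 , 0.1443, 0.028 ]), array([0.4154, 0.171 , 0.028 ]), array([0.4791, 0.326 , 0.028 ])]
dock: grip top [0.5803 0.0028 0.148 ]
probe side [array([232.2, 176.8,  45.7,  13.7]), array([268.1, 177.7,  14.3,  34.4]), array([291.3, 203.1,  26.2,  27.8]), array([361.6, 270.4,  22.4,  51.7])]
probe top [array([355.9, 159.3,  33.1,  35.5]), array([264.2, 167.8,  49.6,  11.9]), array([262.6, 188.2,  13.8,  11.9])]
dock top [array([262.1, 190.9,  20.3,  27.1])]
dock side [array([269.1, 206.2,  27.5,  34.1])]
```

View pics/z2.png

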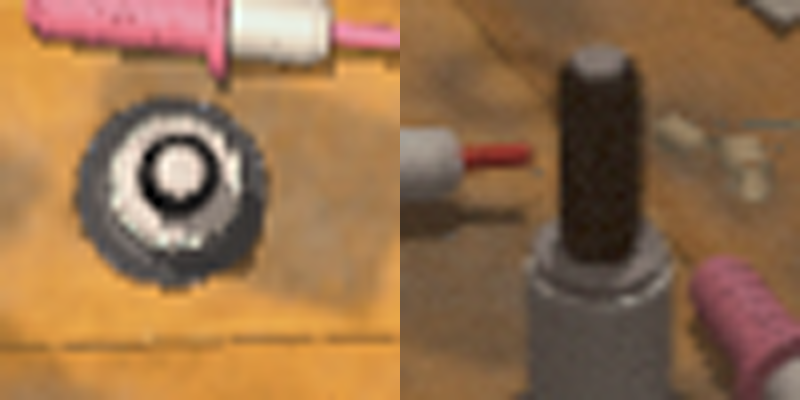

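```bash
cat >> h.py <<'E'
from scipy.spatial.transform import Rotation as Ro
def plan(p,yaw=None,n=15):
    o=bot.get_obs();R=Ro.from_quat(o['tool_rot']).as_matrix()
    d=R.T@(np.array(p)-o['eef_pos'])*100
    t=0
    if yaw is not None:
        t=np.arctan2(R[1,1],R[0,1])-yaw;t=(t+np.pi/2)%np.pi-np.pi/2
    print('shift cm',d.round(2),'|d|',np.linalg.norm(d).round(1),'twist',round(t,3),'z',R[:,2].round(3))
E
python3 - <<'E'
from h import *
print('probe',at('top',262.6,186.5,.148),at('side',267,162.5,.148))
plan([.503,-.2945,.15],1.264)
E
```

```text
probe [5.77843098e-01 1.90029858e-04 1.48000000e-01] [ 0.57875992 -0.00470347  0.148     ]
shift cm [-57.88 -56.86   8.13] |d| 81.5 twist -0.105 z [ 0. -0. -1.]
```

Request:
send_rows:
  motion: "-1 -3.4 -3.35 0 0;-1 -6.8 -6.7 0 0;-1 -10.2 -10.05 0 0;-1 -13.6 -13.4 0 0;-1 -17 -16.7 0 0"

```text
clock: 1.5
eef_pos: [0.2894, 0.2355, 0.2315]
tool_rot: [0.204, 0.979, 0.0, 0.0]
ft_force: [1.3, 0.3, -1.2]
grip_width: 0.0853
grasp_force: 0.0
```

Request:
send_rows:
  motion: "-1 -3.4 -3.35 0 0;-1 -6.8 -6.7 0 0;-1 -10.2 -10.05 0 0;-1 -13.6 -13.4 0 0;-1 -17 -16.7 0 0"

```text
clock: 2.0
eef_pos: [0.3784, 0.0141, 0.2317]
tool_rot: [0.205, 0.979, 0.0, 0.001]
ft_force: [1.3, 0.7, 0.8]
grip_width: 0.0851
grasp_force: 0.0
```

Request:
send_rows:
  motion: "-1 -3.4 -3.35 0 0;-1 -6.8 -6.7 0 0;-1 -10.2 -10.05 0 0;-1 -13.6 -13.4 0 0;-1 -17 -16.7 0 0"

```text
clock: 2.5
eef_pos: [0.4674, -0.2072, 0.2314]
tool_rot: [0.205, 0.979, 0.0, 0.0]
ft_force: [0.6, 1.1, -0.1]
grip_width: 0.0854
grasp_force: 0.0
```

Request:
send_rows:
  motion: "-1 -3.4 -3.35 2 0;-1 -6.88 -6.76 5 -0.1;-1 -6.88 -6.76 8 -0.105;-1 -6.88 -6.76 8 -0.105"

```text
clock: 2.9
eef_pos: [0.4998, -0.2944, 0.1455]
tool_rot: [0.154, 0.988, 0.002, -0.005]
ft_force: [-1.0, 0.0, -0.6]
grip_width: 0.0854
grasp_force: 0.0
```

Run:
```python
from h import *
o=bot.get_obs();print(o['clock'],o['eef_pos'],o['joint_pos'])
plan([.503,-.2945,.055],1.264)
```

```text
2.9 [ 0.49983402 -0.29439018  0.14553729] [-5.32266706e-01  4.54254399e-01  8.56617157e-02  1.21298066e+00
 -1.41069212e-05 -2.22776138e-01]
shift cm [-0.4   0.06  9.05] |d| 9.1 twist -0.003 z [-0.009  0.005 -1.   ]
```

Request:
send_rows:
  motion: "-1 0 0 3.5 0;-1 0 0 7 0;-1 0 0 9.5 0;-1 0 0 9.5 0;-1 0 0 9.5 0"

```text
clock: 3.4
eef_pos: [0.5035, -0.294, 0.058]
tool_rot: [0.152, 0.988, -0.0, 0.0]
ft_force: [0.4, -0.0, 0.8]
grip_width: 0.0856
grasp_force: 0.0
```

Request:
send_rows:
  motion: "0.7 0 0 0 0;0.7 0 0 0 0;0.7 0 0 0 0;0.7 0 0 0 0;0.7 0 0 0 0"

```text
clock: 3.9
eef_pos: [0.5033, -0.2945, 0.0571]
tool_rot: [0.153, 0.988, 0.0, 0.001]
ft_force: [-0.3, 0.4, 2.5]
grip_width: 0.0165
grasp_force: 59.1
```

Run:
```python
from h import *
a=snap('top');b=snap('side')
o=bot.get_obs();print(o['eef_pos'],o['grip_width'],o['grasp_force'])
k=lambda i,x,y,w,h,s:cv2.resize(i[y:y+h,x:x+w],None,fx=s,fy=s,interpolation=cv2.INTER_CUBIC)
cv2.imwrite('pics/z3.png',np.hstack([k(a,305,150,100,100,4),k(b,250,210,100,100,4)])[:,:,::-1])
plan([.523,-.2278,.055],1.264)
```

```text
[ 0.50327631 -0.29452273  0.05707346] 0.01662918859673329 59.50661480426788
shift cm [0.13 6.96 0.21] |d| 7.0 twist 0.0 z [ 0.001 -0.    -1.   ]
```

View pics/z3.png

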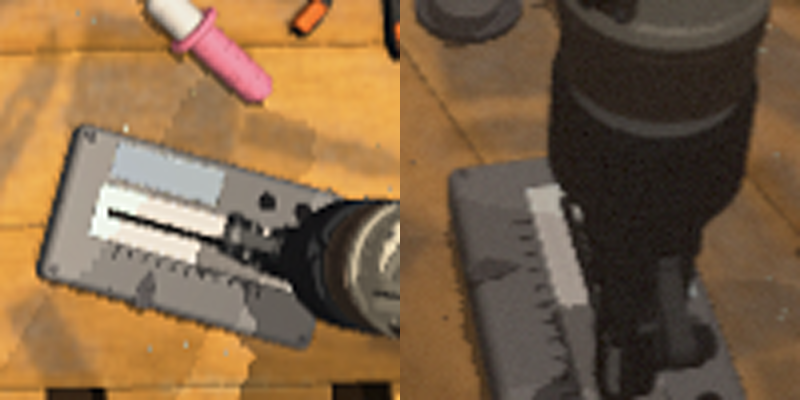

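The slider is held (opening 16.6 mm, 59 N). The clip nose is still clear to see at about (342,219) in the top view. Now I'll slide it along the track.

Request:
send_rows:
  motion: "0.7 0 1.5 0 0;0.7 0 3 0 0;0.7 0 4.5 0 0;0.7 0 6 0 0;0.7 0 6.95 0 0"

```text
clock: 4.5
eef_pos: [0.5238, -0.2276, 0.0571]
tool_rot: [0.153, 0.988, -0.001, -0.0]
ft_force: [-3.3, -0.9, 7.2]
grip_width: 0.0165
grasp_force: 59.9
```

Request:
send_rows:
  motion: "0.7 0 0 0 0;0.7 0 0 0 0;0.7 0 0 0 0"

```text
clock: 4.8
eef_pos: [0.524, -0.2271, 0.0571]
tool_rot: [0.152, 0.988, 0.0, 0.0]
ft_force: [-2.7, 2.5, 7.7]
grip_width: 0.0168
grasp_force: 59.9
```

Request:
send_rows:
  motion: "-1 0 0 0 0;-1 0 0 0 0;-1 0 0 0 0;-1 0 0 0 0;-1 0 0 0 0"

```text
clock: 5.3
eef_pos: [0.5239, -0.2283, 0.0561]
tool_rot: [0.153, 0.988, 0.0, -0.0]
ft_force: [-0.2, -0.3, -0.2]
grip_width: 0.0848
grasp_force: 0.0
```

Request:
send_rows:
  motion: "-1 0 0 -4 0;-1 0 0 -8 0;-1 4 0 -10 0;-1 8 0 -10 0;-1 12 0 -10 0"

```text
clock: 5.8
eef_pos: [0.409, -0.192, 0.1572]
tool_rot: [0.153, 0.988, -0.0, 0.001]
ft_force: [0.6, 0.8, 0.6]
grip_width: 0.0856
grasp_force: 0.0
```

Run:
```python
from h import *
a=snap('top');b=snap('side')
o=bot.get_obs();print(o['eef_pos'],o['grip_width'],o['grasp_force'])
k=lambda i,x,y,w,h,s:cv2.resize(i[y:y+h,x:x+w],None,fx=s,fy=s,interpolation=cv2.INTER_CUBIC)
cv2.imwrite('pics/z4.png',np.hstack([k(a,310,180,66,66,6),k(b,255,245,66,66,6)])[:,:,::-1])
```

```text
[ 0.40313908 -0.1895582   0.15523652] 0.08557590096862429 0.0
```

View pics/z4.png

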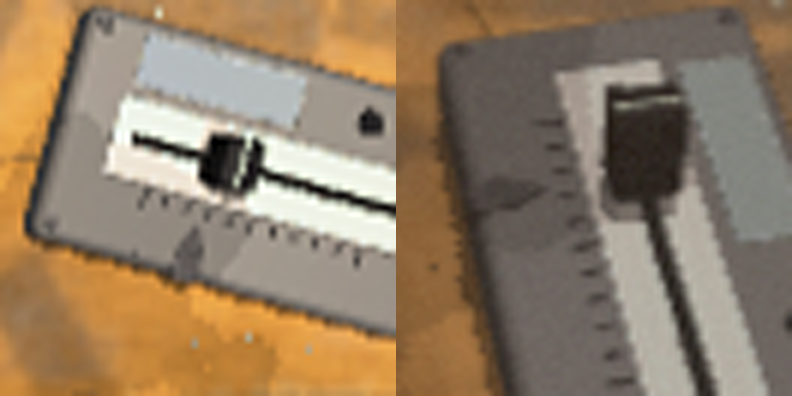

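Top view: the white line is at about (350,207) and the clip nose at (342.7,218). The side view shows them roughly level, so I'll put numbers on it.

Run:
```python
from h import *
np.set_printoptions(precision=4,suppress=True)
T=lambda x,y,z:at('top',310+x/6,180+y/6,z)
S=lambda x,y,z:at('side',255+(x-396)/6,245+y/6,z)
yv=np.array([.302,.953,0])
for F,s,n,b,cap in((T,(242,163),(196,230),(188,275),None),(S,(647,98),(545,192),(485,194),None)):
    S0=F(*s,.077);N=F(*n,.040);Bp=F(*b,.04);print(S0,N,Bp,'dy nose',(S0-N)@yv,'base',(S0-Bp)@yv)
# slider underside in side view: front bottom edge y-centre
print(bot.get_obs()['clock'])
print('pred slider from gripper', (np.array([.5239,-.2278,0])-np.array([.4929,-.218,0]))@yv)
plan([.578,-.002,.20],0)
plan([.578,-.002,.20],1.571)
```

```text
[ 0.5217 -0.2287  0.077 ] [ 0.4916 -0.2167  0.04  ] [ 0.4714 -0.2124  0.04  ] dy nose -0.002249179500583871 base -0.000278501973718097
[ 0.5247 -0.2287  0.077 ] [ 0.4939 -0.2208  0.04  ] [ 0.4765 -0.2128  0.04  ] dy nose 0.0017788454077097553 base -0.0005573840077521094
5.9
pred slider from gripper 2.2600000000004873e-05
shift cm [-10.95  23.17  -4.54] |d| 26.0 twist 1.263 z [-0.007  0.003 -1.   ]
shift cm [-10.95  23.17  -4.54] |d| 26.0 twist -0.308 z [-0.007  0.003 -1.   ]
```

Both cameras put the slider within about 2 mm of the nose. Next is the probe.

Request:
send_rows:
  motion: "-1 -2.2 4.5 -2 0;-1 -4.4 9 -4 0;-1 -6.6 13.5 -5 0;-1 -8.8 18 -5 0;-1 -11 22.5 -5 0"

```text
clock: 6.4
eef_pos: [0.5785, -0.0157, 0.2073]
tool_rot: [0.153, 0.988, 0.0, 0.001]
ft_force: [1.2, -0.1, 0.4]
grip_width: 0.0857
grasp_force: 0.0
```

Request:
send_rows:
  motion: "-1 0 0.6 0 -0.14;-1 0 0.6 0 -0.28;-1 0 0.6 0 -0.308;-1 0 0.6 0 -0.308;-1 0 0.6 0 -0.308"

```text
clock: 6.9
eef_pos: [0.5781, -0.0118, 0.2063]
tool_rot: [0.001, 1.0, 0.0, 0.0]
ft_force: [-0.6, -0.4, 0.0]
grip_width: 0.0861
grasp_force: 0.0
```

Run:
```python
from h import *
plan([.578,-.002,.101],1.571);print(bot.get_obs()['eef_pos'])
```

```text
shift cm [1.000e-02 9.800e-01 1.053e+01] |d| 10.6 twist -0.002 z [ 0.  0. -1.]
[ 0.57810391 -0.01184747  0.20632942]
```

Request:
send_rows:
  motion: "-1 0 1 0 0;-1 0 1 3 0;-1 0 1 6.5 0;-1 0 1 10.5 0;-1 0 1 10.5 0"

```text
clock: 7.4
eef_pos: [0.5732, -0.0011, 0.0959]
tool_rot: [-0.0, 1.0, 0.0, -0.006]
ft_force: [-1.1, 0.4, -0.3]
grip_width: 0.085
grasp_force: 0.0
```

Run:
```python
from h import *
a=snap('top');b=snap('side')
print(bot.get_obs()['eef_pos'],bot.get_obs()['ft_force'])
k=lambda i,x,y,w,h,s:cv2.resize(i[y:y+h,x:x+w],None,fx=s,fy=s,interpolation=cv2.INTER_CUBIC)
cv2.imwrite('pics/z5.png',np.hstack([k(a,222,140,80,80,5),k(b,228,140,80,80,5)])[:,:,::-1])
```

```text
[ 0.57763604 -0.00121971  0.10145596] [ 1.03530871 -0.18246149  0.46750191]
```

View pics/z5.png

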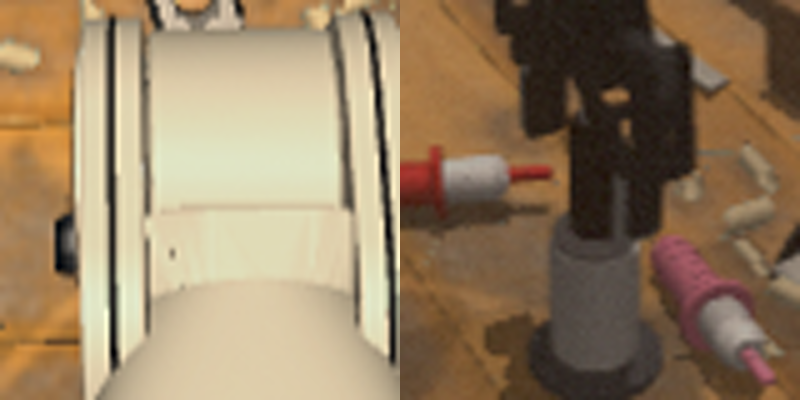

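In the side view the black grip stands between the two open fingers at about (347,170), so I'll close.

Request:
send_rows:
  motion: "0.8 0 0 0 0;0.8 0 0 0 0;0.8 0 0 0 0;0.8 0 0 0 0;0.8 0 0 0 0"

```text
clock: 8.0
eef_pos: [0.5788, -0.0006, 0.1025]
tool_rot: [-0.001, 1.0, 0.001, 0.001]
ft_force: [-0.3, 3.0, 4.2]
grip_width: 0.0226
grasp_force: 58.4
```

Request:
send_rows:
  motion: "0.8 0 0 -1 0;0.8 0 0 -2.5 0;0.8 0 0 -4.5 0;0.8 0 0 -7 0;0.8 0 0 -9.5 0"

```text
clock: 8.5
eef_pos: [0.5774, -0.002, 0.197]
tool_rot: [-0.0, 1.0, -0.001, -0.001]
ft_force: [-0.1, -0.9, -2.0]
grip_width: 0.0226
grasp_force: 59.1
```

Request:
send_rows:
  motion: "0.8 0 0 0 0;0.8 0 0 0 0;0.8 0 0 0 0"

```text
clock: 8.8
eef_pos: [0.577, -0.0017, 0.1947]
tool_rot: [-0.001, 1.0, -0.0, -0.001]
ft_force: [-0.4, 0.4, -1.7]
grip_width: 0.0228
grasp_force: 59.1
```

Run:
```python
from h import *
plan([.4985,.2789,.190]);o=bot.get_obs();print(o['eef_pos'],o['ft_force'],o['ft_torque'],o['joint_pos'])
```

```text
shift cm [ 7.82 28.07  0.48] |d| 29.1 twist 0 z [-0.003 -0.001 -1.   ]
[ 0.57701789 -0.0016904   0.19473647] [-0.38254962  0.38898891 -1.67889609] [-0.04190741 -0.02792564  0.06168165] [-2.66048714e-03  4.12855082e-01  1.52782520e-01  1.31368540e+00
 -5.11535170e-04 -3.67898155e-03]
```

Request:
send_rows:
  motion: "0.8 1.2 4.2 0 0;0.8 2.4 8.4 0 0;0.8 3.6 12.6 0 0;0.8 4.8 16.8 0 0;0.8 6 21 0 0"

```text
clock: 9.3
eef_pos: [0.5162, 0.2094, 0.1945]
tool_rot: [-0.0, 1.0, -0.001, -0.002]
ft_force: [0.8, -0.6, -1.0]
grip_width: 0.0225
grasp_force: 59.3
```

Request:
send_rows:
  motion: "0.8 1 3.5 0 0;0.8 1.8 6.5 0 0;0.8 1.8 7 2 0;0.8 1.8 7 4 0;0.8 1.8 7 4 0"

```text
clock: 9.8
eef_pos: [0.4965, 0.2773, 0.1515]
tool_rot: [-0.001, 1.0, -0.003, -0.004]
ft_force: [-0.5, -0.9, -2.5]
grip_width: 0.0225
grasp_force: 59.4
```

Request:
send_rows:
  motion: "0.8 0 0 0 0;0.8 0 0 0 0;0.8 0 0 0 0"

```text
clock: 10.1
eef_pos: [0.5005, 0.2784, 0.1573]
tool_rot: [-0.0, 1.0, 0.0, 0.001]
ft_force: [-0.0, 0.7, -0.4]
grip_width: 0.0228
grasp_force: 59.4
```

Run:
```python
from h import *
a=snap('top');b=snap('side')
o=bot.get_obs();print(o['eef_pos'],o['ft_force'],o['tool_rot'],proj('side',[*o['eef_pos'][:2],o['eef_pos'][2]-.0855]),proj('side',[.4985,.2789,.028]),proj('top',[.4985,.2789,.028]))
k=lambda i,x,y,w,h,s:cv2.resize(i[y:y+h,x:x+w],None,fx=s,fy=s,interpolation=cv2.INTER_CUBIC)
cv2.imwrite('pics/z6.png',np.hstack([k(a,130,180,100,80,4)[:, :],k(b,170,130,50,80,8)[:320]if 0 else cv2.resize(b[140:200,165:240],(400,320),interpolation=cv2.INTER_CUBIC)])[:,:,::-1])
plan([.4985,.2789,.12],1.571)
```

```text
[0.50039366 0.27840608 0.15721549] [-0.3764698   0.04222438 -0.83301794] [-2.78104494e-04  9.99999576e-01  4.14203003e-04  7.74330006e-04] [196.18943469 142.59742486] [197.31488967 155.71633592] [160.99226814 220.009356  ]
shift cm [0.2  0.05 3.72] |d| 3.7 twist 0.0 z [ 0.002  0.001 -1.   ]
```

View pics/z6.png

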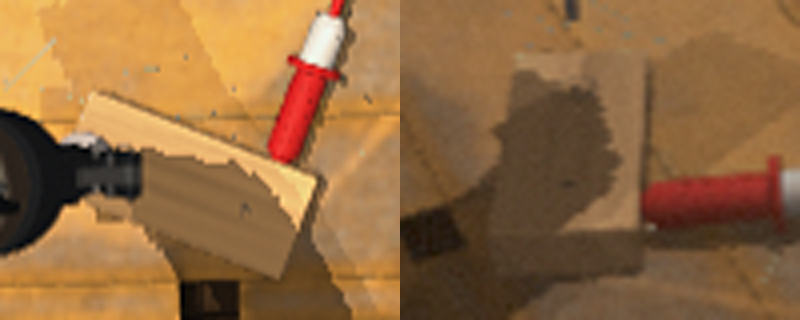

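The tip shows at about (197.4,143.7) in the side view, 1 px from the prediction. I'll lower it to just above the board and compare with the ring in the first side picture.

Request:
send_rows:
  motion: "0.8 0.2 0 1 0;0.8 0.2 0 2.2 0;0.8 0.2 0 3.2 0;0.8 0.2 0 3.2 0;0.8 0.2 0 3.2 0"

```text
clock: 10.7
eef_pos: [0.4973, 0.2782, 0.1235]
tool_rot: [-0.001, 1.0, -0.0, -0.001]
ft_force: [-0.0, -0.3, -1.8]
grip_width: 0.0226
grasp_force: 59.4
```

Run:
```python
from h import *
b=snap('side')[:,:,::-1]; b0=cv2.imread('pics/s0.png')
o=bot.get_obs();e=o['eef_pos'];print(e,o['ft_force'],proj('side',[*e[:2],e[2]-.0855]),proj('side',[.4985,.2789,.028]),proj('side',[*e[:2],.028]))
k=lambda i:cv2.resize(i[140:190,175:225],(400,400),interpolation=cv2.INTER_CUBIC)
cv2.imwrite('pics/z7.png',np.hstack([k(b0),cv2.convertScaleAbs(k(b),alpha=1.8)]))
```

```text
[0.49772932 0.27847439 0.1240726 ] [-0.28890935 -0.00168436 -1.06825309] [196.67764803 152.76240418] [197.31488967 155.71633592] [197.11051284 155.85461848]
```

View pics/z7.png

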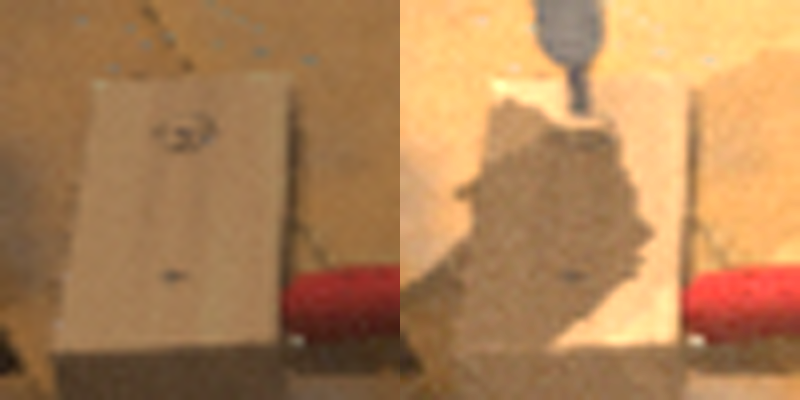

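Ring centre in the first side picture is (198.0,156.4), and the tip is now at (197.6,154) just above it. The projected touchdown is within about 3 mm, so I'll shift slightly and press in steps.

Request:
send_rows:
  motion: "0.8 -0.1 0.1 0.3 0;0.8 -0.1 0.1 0.6 0;0.8 -0.1 0.1 0.9 0;0.8 -0.1 0.1 0.9 0;0.8 -0.1 0.1 0.9 0"

```text
clock: 11.25
eef_pos: [0.4986, 0.2794, 0.1151]
tool_rot: [-0.001, 1.0, -0.0, -0.0]
ft_force: [0.1, 0.6, -1.2]
grip_width: 0.0224
grasp_force: 59.4
```

Request:
send_rows:
  motion: "0.8 0 0 0.1 0;0.8 0 0 0.2 0;0.8 0 0 0.3 0;0.8 0 0 0.3 0;0.8 0 0 0.3 0"

```text
clock: 11.75
eef_pos: [0.4989, 0.2796, 0.1125]
tool_rot: [-0.001, 1.0, 0.0, 0.0]
ft_force: [0.4, -0.7, -0.2]
grip_width: 0.0229
grasp_force: 59.4
```

Run:
```python
from h import *
a=[]
for _ in range(4):
    o=bot.get_obs();a.append([*o['eef_pos'],*o['ft_force']]);snap('side')
print(np.round(np.mean(a,0),4))
```

```text
[ 0.4989  0.2796  0.1124  0.3349  0.0701 -0.5033]
```

Request:
send_rows:
  motion: "0.8 0 0 0.15 0;0.8 0 0 0.3 0;0.8 0 0 0.4 0;0.8 0 0 0.5 0;0.8 0 0 0.5 0"

```text
clock: 12.45
eef_pos: [0.4989, 0.2796, 0.1074]
tool_rot: [-0.001, 1.0, 0.0, 0.0]
ft_force: [-0.5, -0.3, 2.5]
grip_width: 0.0227
grasp_force: 59.4
```

Request:
send_rows:
  motion: "0.8 0 0 0 0;0.8 0 0 0 0;0.8 0 0 0 0;0.8 0 0 0 0;0.8 0 0 0 0"

```text
clock: 12.95
eef_pos: [0.4988, 0.2796, 0.1073]
tool_rot: [-0.001, 1.0, 0.0, 0.0]
ft_force: [0.5, 0.4, 1.9]
grip_width: 0.0227
grasp_force: 59.4
```

Run:
```python
from h import *
a=[]
for _ in range(4):
    o=bot.get_obs();a.append([*o['eef_pos'],*o['ft_force']]);b=snap('side')[:,:,::-1]
print(np.round(np.mean(a,0),4),o['tool_rot'],o['grasp_force'])
b0=cv2.imread('pics/s0.png')
k=lambda i:cv2.resize(i[140:190,175:225],(400,400),interpolation=cv2.INTER_CUBIC)
cv2.imwrite('pics/z8.png',np.hstack([k(b0),cv2.convertScaleAbs(k(b),alpha=2)]))
```

```text
[0.4988 0.2796 0.1073 0.2375 0.4243 1.9464] [-6.00739094e-04  9.99999811e-01  8.35402238e-05  9.61248732e-05] 59.42012965679169
```

View pics/z8.png

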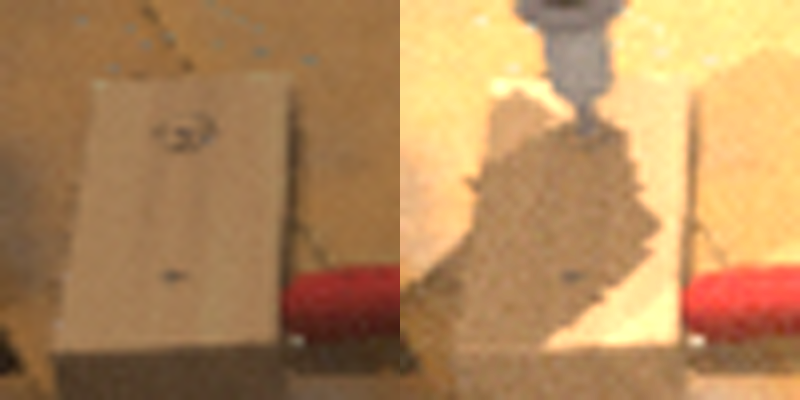

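The tip is at (186,132) in the crop against the ring centre at (184,131). The press is about 3 N and the board hasn't moved, so I'm handing in.

```bash
python3 -c "
from h import *
print(workorder.job_done())"
```

```text
the job is handed in; nothing more can be done
None
```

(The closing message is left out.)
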